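Swing the bench magnifier over the model house

TASK

Take the bench magnifier by its red knob and swing its arm round until the lens is centred over the little red model house, then let go so that it stays there. Leave the house, the tree and the rock standing as they are.

Things in the scene. Friction and masses are not known exactly. Their poses are not given: they have to be found in the camera images.
- magnifier: Bench magnifier, fixed on a plywood board (top 20 mm above z = 0) on which the models stand too: round dark steel foot (96 mm across, 21 mm high), 14 mm post. Origin: centre of the foot's underside, on the post's vertical axis, about which the level arm swings, up to 97 degrees either side of this body's x axis, which points roughly away from the robot. It starts to the left of the models.
- lens (a point): Centre of the clear lens in its round black frame (90 mm across), 160 mm from the post axis, 125 mm above the board. Post, lens and knob lie in one straight line; bar and frame are 119 to 131 mm above it, the sleeve at the post reaches 147 mm. The arm swings stiffly (about 1.2 N at the knob moves it), has no spring and stays where it is let go.
- red_knob (a point): Middle of the upright red knob at the arm's outer end, 207 mm from the post axis: a round cylinder, 18 mm in diameter, 129 to 173 mm above the board; this point is 151 mm up. Fixed to the arm; can be gripped from above across any direction and may turn in the fingers as the arm swings.
- house_middle (a point): Middle of the loose red-brick model house with an orange-red roof (walls 52 x 62 mm, 86 mm high with its creeper), 40 mm above its underside. It stands about 160 mm (give or take 15) from the post axis, so that the lens passes over it.
- tree_b: Loose dark green model tree, 60 x 63 x 87 mm, upright; origin: centre of its underside. It stands under the lens's path too, not to be disturbed.
- rock3: Loose pale tan model rock, 49 x 72 x 28 mm; origin: centre of its underside. It stands under the lens's path too, not to be disturbed.
Mind the look-alikes: they are no part of the job. Leave any white look-alike of the part that bears house_middle alone.

How it is judged (in metres and radians):
At the end, for the whole second after the job is handed in: The lens centre is within 30 mm horizontally of the middle of the house, the arm is let go and stays there, and the house, tree and rock are within 20 mm of where they stood (horizontal distance between lens and house_middle below 0.03 m and distance of each of house_middle, tree_b, rock3 from where it was at the start of the episode below 0.02 m); the robot touches nothing.
It fails at once if the house, the tree or the rock is knocked over or pushed more than 20 mm (distance of any of house_middle, tree_b, rock3 from where it was at the start of the episode above 0.02 m or angle between tree_b's own z axis and vertical above 0.5 rad).
It also fails if it takes over 40 s, if anything falls off the work surface, if the arm or the gripper's body presses on something with over 40 N, if the wrist force passes 120 N, or if a joint passes its speed limit or range.

ROBOT

A 6-joint arm with a two-finger parallel gripper is mounted at the origin on the work surface; the furniture and walls round the work are solid. World frame = base frame: x ahead of the robot, y to its left, z up, the work surface at z = 0. Lengths are in m, angles in degrees, forces in N, time in s.
With the tool pointing down it reaches from about 0.35 to 0.875 m from the base axis. Payload 4.2 kg.
Tool frame: the origin (TCP) lies midway between the tips of the shut fingers; the grasp point (between the pads) lies 19 mm behind it (r.pinch_z is the distance from the TCP to the grasp point, in m); z points along the fingers, y is the line along which they close (so a half turn about z gives the same grasp; the last joint's range is limited). The gripper opens to 87 mm and grips with 3 to 60 N. Pads are 19 mm wide; open, the fingers measure 117 mm over their backs; the gripper's body (75 mm by 190 mm) begins 51 mm behind the grasp point.
Start: joints at [78.873, 22.042, 0.453, 0, -68.411, -14.817], TCP at [0.273, 0.562, 0.223] pointing down, gripper open.
Joint ranges: [-179.83, 179.83], [-69.29, 118.12], [-61.27, 80.66], [-181.25, 117.63], [-171.15, -9.14], [-177.46, 177.46]. Speed limits (degrees/s): [159.86, 159.86, 180, 180, 180, 180].

INTERFACE

Orientations are given as a 3x3 rotation matrix whose columns are the frame's x, y, z axes.
In Python, from station import r, imaging, models gives the robot as it stands. The module is installed in compiled form; this text tells all that it offers.
- The arm moves only by the tool apply_moves, never from a script. Its argument "moves" is a list of rows, each a list of 2 entries, a list of its own where there are three numbers: the shift along the tool's x, y, z in m, then the turn about the tool's z in degrees. A call has 1 to 5 rows; each row shifts and turns the commanded pose from where the row before left it, along the tool's axes as they then stand; what a row does not reach is not made up. A row lasts 1/12 s, in which the tool goes at most 41.7 mm and 7.16 degrees, less where a joint would pass 70% of its speed; a pose out of reach is approached as far as the arm can. A call is refused whole if a number of a shift passes 0.0417 or a number of a turn 7.16, either way. A call with a gripper value outside its range is refused whole. "hand" is the finger opening in m, from 0 to 0.087, set as the call begins (left out, the last holds). The fingers move at their own pace and stop on an object; the grip force is fixed at half the most. Time passes only in rows, so rows that do not move let the fingers close. It gives the time, the measured TCP pose, the force, the opening and the grip force at its end, in the units of the state.
- r.sense(): the state, without advancing time (a new reading comes with each control period).
- imaging.capture(name): name is "side" or "top" or "wrist"; returns a dict with "frame" (384x512x3 uint8, blue, green, red), "intrinsics" (3x3 intrinsics, pixels), "eye" and "orientation" of the camera in the world. Camera axes: x right, y down, z forward; pixel columns grow to the right and rows downward; lengths in m; the calibration is good to about 2 mm. A picture is of the moment at which its call begins. There is no depth.
- r.finish_job(): hands the job in; it is judged then, once.
Trained networks look in a picture, given as the dict that the camera call returned (one of the last four; its "shot" number tells which), for a name from the list of things; names that differ only in an ending like _2 or _b are one class to them, and where a whole thing is asked for, a point or a joint stands for the part that bears it (a point fixed in the world has none). Each returns a list of dicts, best first, with "confidence" (0 to 1); they miss things now and then, are a little off and sometimes report something else, mostly with a low value. They report only what shows in the picture. A call takes as long as a camera call. They do not tell look-alikes from the thing itself.
- models.cut_out(picture, target): "region" (384x512 bool, what is visible of it) and "extent" ([left, top, width, height] as shares, 0 to 1, of the picture: columns of its width, rows of its height, round what is visible of it).
- models.place_of(picture, target): "at" ([column, row] as shares, 0 to 1, of the picture: columns of its width, rows of its height: a listed point, or the origin of a listed thing).
The state is a dict: "time_s": time; "joints": joint angles; "joint_velocities": joint speeds; "effort": joint torques, N m; "tcp_pos": TCP position; "ee_rot": TCP orientation; "wrist_force": force on the tool from outside, world axes, zero at the start; "moment": the same for the moment, N m; "gripper_width": opening from 0.0 (shut) to 1.0 (fully open); "gripper_force": force on a finger pad.
Only numpy, scipy, OpenCV 4.12 (cv2) and the standard library are available. Lean on these libraries where they do the work, as an engineer would, in place of code of your own. Each camera call takes 0.05 s, during which the arm holds its last target. There are 200 camera calls.

## Working session

There is one attempt and no reset: what is moved stays moved. The work goes in short steps, Python scripts to look and compute and a tool call to move; the robot and the scene stay as the last step left them, time stands still between calls to the robot, and variables do not carry over. Pictures are saved under pics/ and viewed, at most 10 in all, crops included, and the job is handed in when it is done.

Besides the shell and the picture viewer there is one more tool, called after "Request:" as name(argument=value, ...) on one line, values as JSON. apply_moves: Moves the arm, as the interface text tells. Its arguments: {"type":"object","properties":{"moves":{"type":"array"},"hand":{"type":"number"}},"required":["moves"]}

```bash
mkdir -p pics
cat > h.py <<'E'
from station import r, imaging, models
import numpy as np, cv2
def ray(p,uv):
    d=np.linalg.inv(p["intrinsics"])@np.array([uv[0],uv[1],1.]); return np.array(p["orientation"])@d
def onz(p,uv,z):
    d=ray(p,uv); e=np.array(p["eye"]); return e+d*(z-e[2])/d[2]
def proj(p,X):
    c=np.array(p["orientation"]).T@(np.array(X)-np.array(p["eye"])); q=p["intrinsics"]@c; return q[:2]/q[2]
E
python3 - <<'E'
from h import *
Z={"magnifier":.02,"lens":.145,"red_knob":.171,"house_middle":.06,"tree_b":.02,"rock3":.02}
s=r.sense();print(s["time_s"],s["tcp_pos"],np.round(s["ee_rot"],3).tolist(),s["gripper_width"])
ims=[]
for c in("top","side"):
    p=imaging.capture(c);ims.append(p["frame"]);print(c,np.round(p["eye"],3))
    for n,z in Z.items():
        for d in models.place_of(p,n)[:3]:
            uv=np.array(d["at"])*[512,384];print(n,round(d["confidence"],2),uv.round(),onz(p,uv,z).round(3))
cv2.imwrite("pics/a.png",cv2.resize(np.vstack(ims),(400*1,600)))
cv2.imwrite("pics/top.png",ims[0]);cv2.imwrite("pics/side.png",ims[1])
E
```

```text
0.0 [0.27313508 0.56149889 0.22144444] [[0.899, -0.438, -0.001], [-0.438, -0.899, -0.002], [0.0, 0.002, -1.0]] 0.9984764730477762
top [0.289 0.121 1.083]
magnifier 0.84 [253. 188.] [0.403 0.096 0.02 ]
lens 0.63 [193. 164.] [0.448 0.25  0.145]
red_knob 0.59 [176. 157.] [0.461 0.29  0.171]
house_middle 0.8 [213. 151.] [0.5   0.209 0.06 ]
house_middle 0.66 [178. 271.] [0.173 0.296 0.06 ]
tree_b 0.89 [249. 139.] [0.544 0.107 0.02 ]
rock3 0.53 [289. 144.] [ 0.53  -0.008  0.02 ]
side [ 0.114 -0.736  0.804]
magnifier 0.92 [263. 225.] [0.404 0.085 0.02 ]
lens 0.6 [259. 154.] [0.451 0.248 0.145]
lens 0.48 [262. 226.] [ 0.354 -0.049  0.145]
red_knob 0.67 [259. 139.] [0.465 0.29  0.171]
house_middle 0.86 [172. 193.] [0.183 0.262 0.06 ]
house_middle 0.82 [280. 181.] [0.506 0.213 0.06 ]
tree_b 0.82 [311. 207.] [0.564 0.11  0.02 ]
tree_b 0.25 [258. 139.] [0.546 0.54  0.02 ]
rock3 0.6 [317. 237.] [ 0.525 -0.012  0.02 ]
```

View pics/top.png

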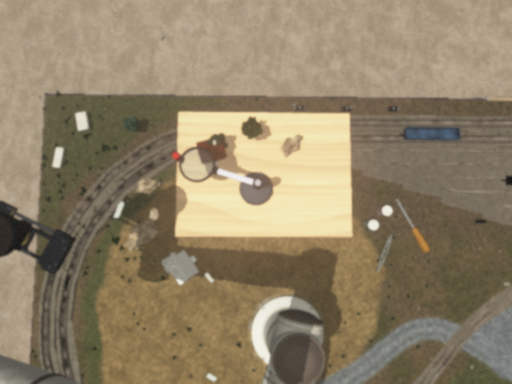

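View pics/side.png

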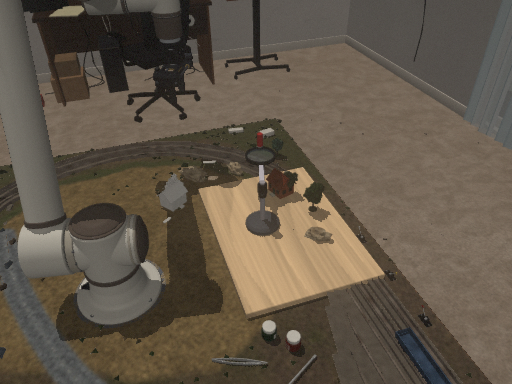

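Candidates for the house: the red-brick one on the board at top (213,150) and the pale grey one off the board at (178,268). I choose the red-brick one. The only red knob is at the frame's outer end, top (176,156). A close crop should confirm both.

Run:
```python
from h import *
t=imaging.capture("top");s=imaging.capture("side")
cr=lambda p,x,y:cv2.resize(p["frame"][y:y+80,x:x+100],None,fx=4,fy=4,interpolation=cv2.INTER_CUBIC)
cv2.imwrite("pics/crop.png",np.hstack([cr(t,165,120),cr(s,235,120)]))
P=[p["intrinsics"]@np.array(p["orientation"]).T@np.c_[np.eye(3),-np.array(p["eye"])] for p in(t,s)]
def tri(a,b):
    X=cv2.triangulatePoints(P[0],P[1],np.float64(a),np.float64(b));return (X[:3]/X[3]).ravel().round(4)
for n in("magnifier","lens","red_knob","house_middle"):
    A=models.place_of(t,n);B=models.place_of(s,n)
    for a in A[:2]:
        for b in B[:2]:
            print(n,tri(np.array(a["at"])*[512,384],np.array(b["at"])*[512,384]),a["confidence"],b["confidence"])
```

```text
magnifier [0.404  0.0887 0.0111] 0.86 0.75
lens [0.4509 0.2424 0.1432] 0.9 0.87
red_knob [0.4608 0.2793 0.1737] 0.87 0.86
house_middle [0.174  0.2924 0.0324] 0.96 0.87
house_middle [0.3467 0.1871 0.1722] 0.96 0.79
house_middle [0.3113 0.1924 0.1547] 0.93 0.87
house_middle [0.5071 0.212  0.0551] 0.93 0.79
```

View pics/crop.png

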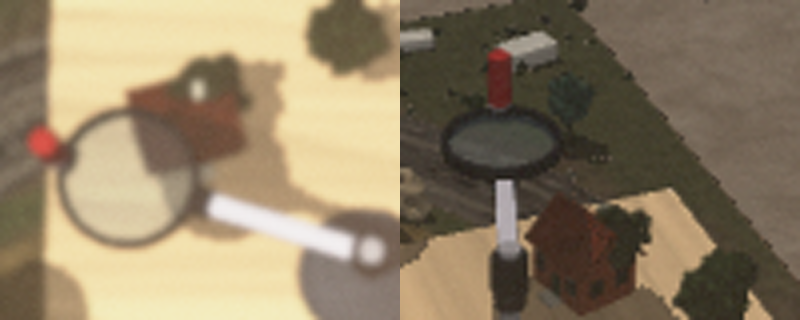

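The crop shows the orange-red brick house with its creeper, top px about (211,150), partly under the lens. The red knob is at top px (176,155). Now moving above the knob.

Request:
apply_moves(moves=[[[0.029,0.0163,0],0],[[0.029,0.0163,0],0],[[0.029,0.0163,0],0],[[0.029,0.0163,0],0],[[0.029,0.0163,0],0]], hand=0.087)

```text
time_s: 1.62
tcp_pos: [0.3687, 0.424, 0.2227]
ee_rot: [[0.899, -0.437, 0.0], [-0.437, -0.899, 0.0], [0.0, -0.0, -1.0]]
wrist_force: [1.7, -0.1, -0.3]
gripper_width: 0.997
gripper_force: 0.0
```

Request:
apply_moves(moves=[[[0.029,0.0163,0],0],[[0.029,0.0163,0],0],[[0.029,0.0163,0],0],[[0.029,0.0163,0],0],[[0.029,0.0163,0],0]])

```text
time_s: 2.03
tcp_pos: [0.4636, 0.2872, 0.2228]
ee_rot: [[0.899, -0.437, 0.0], [-0.437, -0.899, 0.0], [0.0, -0.001, -1.0]]
wrist_force: [1.0, 0.9, 0.3]
gripper_width: 0.999
gripper_force: 0.0
```

Request:
apply_moves(moves=[[[0,0,0],7],[[0,0,0],7],[[0,0,0],7],[[0,0,0],7],[[0,0,0],7]])

```text
time_s: 2.45
tcp_pos: [0.463, 0.2884, 0.2227]
ee_rot: [[0.48, -0.877, 0.0], [-0.877, -0.48, 0.0], [-0.0, -0.0, -1.0]]
wrist_force: [-0.8, -0.5, 0.9]
gripper_width: 0.998
gripper_force: 0.0
```

Request:
apply_moves(moves=[[[0,0,0],7],[[0,0,0],7],[[0,0,0],7],[[0,0,0],7],[[0,0,0],7]])

```text
time_s: 2.87
tcp_pos: [0.4629, 0.2886, 0.2226]
ee_rot: [[-0.11, -0.994, 0.0], [-0.994, 0.11, 0.0], [-0.0, -0.0, -1.0]]
wrist_force: [-0.1, -0.1, 0.2]
gripper_width: 0.999
gripper_force: 0.0
```

Request:
apply_moves(moves=[[[0,0,0],7],[[0,0,0],4],[[0,0,0],0],[[0,0,0],0]])

```text
time_s: 3.2
tcp_pos: [0.4629, 0.2886, 0.2226]
ee_rot: [[-0.29, -0.957, 0.0], [-0.957, 0.29, 0.0], [-0.0, -0.0, -1.0]]
wrist_force: [0.3, -0.6, -0.2]
gripper_width: 0.998
gripper_force: 0.0
```

Run:
```python
from h import *
s=r.sense();R=np.array(s["ee_rot"]);T=np.array(s["tcp_pos"]);print(s["time_s"],T,R.round(3).tolist(),s["joints"])
p=imaging.capture("wrist");f=p["frame"].copy();print(p["eye"])
for n,z in {"magnifier":.02,"lens":.145,"red_knob":.171,"house_middle":.06,"tree_b":.02,"rock3":.02}.items():
    for d in models.place_of(p,n)[:2]:
        uv=np.array(d["at"])*[512,384];X=onz(p,uv,z);print(n,round(d["confidence"],2),uv.round(),X.round(4),(R.T@(X-T)).round(4))
cv2.imwrite("pics/w1.png",f)
```

```text
3.2 [0.4628713  0.28855988 0.22261427] [[-0.29, -0.957, 0.0], [-0.957, 0.29, 0.0], [-0.0, -0.0, -1.0]] [ 4.89761265e+01  1.42975070e+01 -1.08027110e+01  7.85035968e-04
 -6.48920520e+01 -6.58092053e+01]
[0.44221036 0.21827872 0.38550214]
lens 0.93 [253. 136.] [0.4484 0.24   0.145 ] [ 0.0507 -0.0002  0.0776]
red_knob 0.58 [253. 203.] [0.4625 0.2853 0.171 ] [ 0.0033 -0.0005  0.0516]
house_middle 0.96 [496.  99.] [0.1988 0.2845 0.06  ] [0.0804 0.2516 0.1626]
house_middle 0.89 [191. 119.] [0.5081 0.2122 0.06  ] [ 0.06   -0.0654  0.1626]
tree_b 0.74 [122.  32.] [0.5578 0.102  0.02  ] [ 0.1511 -0.1449  0.2026]
```

View pics/w1.png

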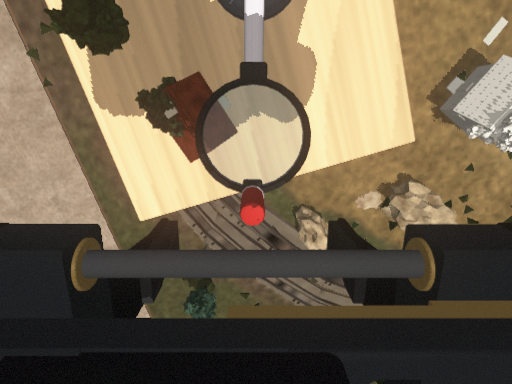

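The wrist view shows the knob at (253,205), centred between the fingers, with the lens at (253,136) and the house at (191,119). Now descending and gripping.

Request:
apply_moves(moves=[[[0.003,0,0.015],0],[[0,0,0.015],0],[[0,0,0.015],0],[[0,0,0.014],0],[[0,0,0],0]])

```text
time_s: 3.97
tcp_pos: [0.4604, 0.2844, 0.1607]
ee_rot: [[-0.292, -0.956, -0.005], [-0.956, 0.292, -0.004], [0.005, 0.003, -1.0]]
wrist_force: [0.1, -0.0, -0.5]
gripper_width: 0.997
gripper_force: 0.0
```

Request:
apply_moves(moves=[[[0,0,0],0],[[0,0,0],0],[[0,0,0],0],[[0,0,0],0],[[0,0,0],0]], hand=0.008)

```text
time_s: 4.38
tcp_pos: [0.4623, 0.286, 0.1643]
ee_rot: [[-0.291, -0.957, 0.001], [-0.957, 0.291, 0.001], [-0.001, -0.001, -1.0]]
wrist_force: [0.7, -0.2, -0.0]
gripper_width: 0.706
gripper_force: 0.0
```

Request:
apply_moves(moves=[[[0,0,0],0],[[0,0,0],0],[[0,0,0],0],[[0,0,0],0],[[0,0,0],0]])

```text
time_s: 4.8
tcp_pos: [0.462, 0.2857, 0.1635]
ee_rot: [[-0.291, -0.957, -0.0], [-0.957, 0.291, -0.0], [0.0, 0.0, -1.0]]
wrist_force: [-0.5, 0.7, -0.1]
gripper_width: 0.326
gripper_force: 0.0
```

Request:
apply_moves(moves=[[[0,0,0],0],[[0,0,0],0],[[0,0,0],0],[[0,0,0],0],[[0,0,0],0]])

```text
time_s: 5.22
tcp_pos: [0.462, 0.2857, 0.1635]
ee_rot: [[-0.291, -0.957, 0.0], [-0.957, 0.291, -0.0], [0.0, -0.0, -1.0]]
wrist_force: [-0.1, 0.4, -0.1]
gripper_width: 0.194
gripper_force: 30.0
```

Run:
```python
from h import *
s=r.sense();print(s["gripper_width"],s["gripper_force"],s["tcp_pos"])
T=np.array(s["tcp_pos"])[:2]
for c in("top","side","wrist"):
    p=imaging.capture(c)
    for n,z in {"magnifier":.02,"lens":.145,"red_knob":.171,"house_middle":.06}.items():
        for d in models.place_of(p,n)[:2]:
            uv=np.array(d["at"])*[512,384];print(c,n,round(d["confidence"],2),onz(p,uv,z)[:2].round(4))
for H in ([.502,.211],[.507,.212]):
  for C in ([.403,.096],[.404,.087],[.403,.091]):
    k=T-C;h=np.array(H)-C
    print(C,np.hypot(*k),np.hypot(*h),np.degrees([np.arctan2(k[1],k[0]),np.arctan2(h[1],h[0])]))
```

```text
0.19393173212767859 30.000001676380634 [0.46201934 0.28568647 0.16353062]
top magnifier 0.79 [0.4082 0.0982]
top lens 0.56 [0.4458 0.247 ]
top red_knob 0.56 [0.4646 0.2903]
top house_middle 0.75 [0.1747 0.2897]
top house_middle 0.67 [0.5051 0.212 ]
side magnifier 0.8 [0.3965 0.0833]
side magnifier 0.27 [0.5322 0.2751]
side lens 0.59 [0.4528 0.2396]
side red_knob 0.93 [0.4641 0.2963]
side house_middle 0.9 [0.5094 0.2113]
side house_middle 0.88 [0.178  0.2548]
wrist lens 0.6 [0.4496 0.2415]
wrist red_knob 0.94 [0.463  0.2871]
wrist house_middle 0.63 [0.505  0.2116]
[0.403, 0.096] 0.1986560836440421 0.15174320413119 [72.71691154 49.27584111]
[0.404, 0.087] 0.20698443743562311 0.15805062480104276 [73.72142689 51.67988606]
[0.403, 0.091] 0.20343574972609227 0.15556670594957006 [73.13528268 50.47736873]
[0.403, 0.096] 0.1986560836440421 0.15579473675320354 [72.71691154 48.12213046]
[0.404, 0.087] 0.20698443743562311 0.16196913286178943 [73.72142689 50.51147742]
[0.403, 0.091] 0.20343574972609227 0.15955249919697276 [73.13528268 49.32080495]
```

Gripped: 17 mm opening, 30 N. Next is a swing of about 23° clockwise, turning the tool along with it.

Request:
apply_moves(moves=[[[0.0002,-0.0084,0],2.3],[[0.0002,-0.0084,0],2.3],[[0.0002,-0.0084,0],2.3],[[0.0002,-0.0084,0],2.3],[[0.0002,-0.0084,0],2.3]])

```text
time_s: 6.38
tcp_pos: [0.5005, 0.2694, 0.1635]
ee_rot: [[-0.478, -0.878, -0.001], [-0.878, 0.478, 0.0], [0.0, 0.001, -1.0]]
wrist_force: [-1.4, 0.1, 0.4]
gripper_width: 0.193
gripper_force: 30.0
```

Request:
apply_moves(moves=[[[0.0002,-0.0084,0],2.3],[[0.0002,-0.0084,0],2.3],[[0.0002,-0.0084,0],2.3],[[0.0002,-0.0084,0],2.3],[[0.0002,-0.0084,0],2.3]])

```text
time_s: 6.8
tcp_pos: [0.535, 0.2455, 0.1635]
ee_rot: [[-0.644, -0.765, -0.001], [-0.765, 0.644, -0.0], [0.001, 0.001, -1.0]]
wrist_force: [-2.2, 0.6, 1.2]
gripper_width: 0.197
gripper_force: 30.0
```

Request:
apply_moves(moves=[[[0,0,0],0],[[0,0,0],0]])

```text
time_s: 6.97
tcp_pos: [0.5353, 0.2452, 0.1635]
ee_rot: [[-0.642, -0.767, -0.0], [-0.767, 0.642, -0.0], [0.0, -0.0, -1.0]]
wrist_force: [-0.6, -0.6, 0.1]
gripper_width: 0.199
gripper_force: 30.0
```

Run:
```python
from h import *
s=r.sense();print(s["gripper_width"],s["gripper_force"],s["tcp_pos"],s["wrist_force"])
for c in("top","side","wrist"):
    p=imaging.capture(c)
    if c!="side":cv2.imwrite(f"pics/{c}2.png",p["frame"])
    for n,z in {"lens":.145,"red_knob":.171,"house_middle":.06}.items():
        for d in models.place_of(p,n)[:2]:
            uv=np.array(d["at"])*[512,384];print(c,n,round(d["confidence"],2),onz(p,uv,z)[:2].round(4))
```

```text
0.19874697463258856 30.000139083713293 [0.53530084 0.24521942 0.1635414 ] [-0.55328329 -0.64821354  0.1489918 ]
top lens 0.88 [0.5047 0.2108]
top red_knob 0.87 [0.5407 0.2425]
top house_middle 0.56 [0.5131 0.2124]
side lens 0.9 [0.5025 0.2109]
side red_knob 0.78 [0.5352 0.239 ]
side house_middle 0.84 [0.1773 0.254 ]
side house_middle 0.66 [0.5129 0.2211]
wrist red_knob 0.73 [0.5361 0.2479]
```

View pics/wrist2.png

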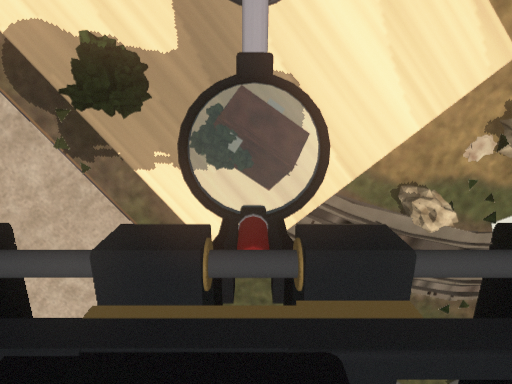

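The wrist view shows the house roof at about (260,135), inside the lens ring centred at (254,148). Now releasing and lifting.

Request:
apply_moves(moves=[[[0,0,0],0],[[0,0,0],0],[[0,0,0],0],[[0,0,0],0],[[0,0,0],0]], hand=0.06)

```text
time_s: 7.98
tcp_pos: [0.5354, 0.2459, 0.1635]
ee_rot: [[-0.642, -0.767, 0.0], [-0.767, 0.642, 0.0], [-0.0, -0.0, -1.0]]
wrist_force: [-0.4, 0.5, 0.2]
gripper_width: 0.49
gripper_force: 0.0
```

Request:
apply_moves(moves=[[[0,0,0],0],[[0,0,0],0],[[0,0,0],0],[[0,0,0],0],[[0,0,0],0]])

```text
time_s: 8.4
tcp_pos: [0.5352, 0.2457, 0.1635]
ee_rot: [[-0.642, -0.767, 0.0], [-0.767, 0.642, 0.0], [-0.0, -0.0, -1.0]]
wrist_force: [-0.1, -0.9, -0.6]
gripper_width: 0.683
gripper_force: 0.0
```

Request:
apply_moves(moves=[[[0,0,-0.015],0],[[0,0,-0.02],0],[[0,0,-0.03],0],[[0,0,-0.03],0],[[0,0,-0.03],0]])

```text
time_s: 8.82
tcp_pos: [0.535, 0.2455, 0.2899]
ee_rot: [[-0.642, -0.767, -0.0], [-0.767, 0.642, -0.0], [0.0, -0.0, -1.0]]
wrist_force: [0.2, 0.5, -0.2]
gripper_width: 0.688
gripper_force: 0.0
```

Request:
apply_moves(moves=[[[-0.03,0,0],0],[[-0.03,0,0],0],[[-0.03,0,0],0],[[0,0,0],0],[[0,0,0],0]])

```text
time_s: 9.23
tcp_pos: [0.5932, 0.3154, 0.2866]
ee_rot: [[-0.642, -0.767, -0.002], [-0.767, 0.642, -0.002], [0.003, 0.001, -1.0]]
wrist_force: [-0.5, -0.6, 0.8]
gripper_width: 0.686
gripper_force: 0.0
```

Run:
```python
from h import *
s=r.sense();print(s["time_s"],s["gripper_width"],s["gripper_force"],s["tcp_pos"],s["wrist_force"])
ims=[]
for c in("top","side","wrist"):
    p=imaging.capture(c);ims.append(p["frame"])
    for n,z in {"lens":.145,"red_knob":.171,"house_middle":.06,"tree_b":.02,"rock3":.02}.items():
        for d in models.place_of(p,n)[:2]:
            uv=np.array(d["at"])*[512,384];print(c,n,round(d["confidence"],2),onz(p,uv,z)[:2].round(4))
cv2.imwrite("pics/end.png",np.hstack([cv2.resize(ims[1][100:280,160:400],(400,300)),cv2.resize(ims[2],(400,300))]))
```

```text
9.2333 0.6855134493359281 0.0 [0.59319102 0.31540822 0.28664728] [-0.52108991 -0.63145879  0.79576478]
top lens 0.83 [0.5019 0.213 ]
top red_knob 0.92 [0.5393 0.2523]
top house_middle 0.57 [0.5017 0.2056]
top tree_b 0.91 [0.5574 0.1106]
top rock3 0.74 [ 0.5341 -0.0164]
side lens 0.66 [0.5079 0.2079]
side red_knob 0.57 [0.5468 0.2636]
side house_middle 0.97 [0.5046 0.2157]
side house_middle 0.75 [0.1757 0.2613]
side tree_b 0.71 [0.5651 0.1038]
side rock3 0.82 [ 0.5223 -0.0153]
wrist lens 0.84 [0.505  0.2093]
wrist red_knob 0.93 [0.5353 0.2474]
wrist house_middle 0.42 [0.5558 0.1177]
wrist tree_b 0.89 [0.5591 0.1014]
```

View pics/end.png

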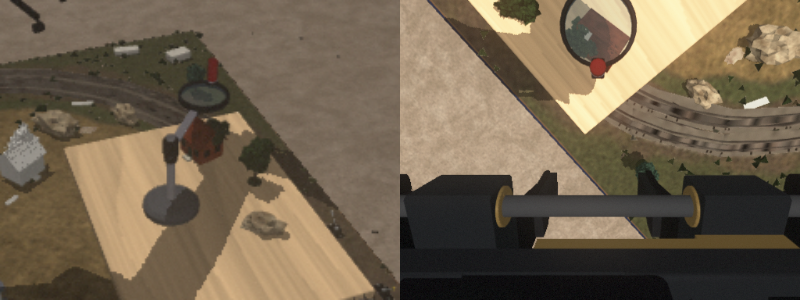

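The final view shows the lens ring over the house, everything standing and the gripper clear. Lens and house agree to within about 5 mm, so I'm handing in.

```bash
python3 -c "
from station import r
print(r.finish_job())"
```

```text
the job is handed in; nothing more can be done
None
```

I swung the magnifier by its red knob until the lens was centred over the red house (within about 5 mm by the cameras), then let go and backed the gripper clear. The house, tree and rock still stand where they were, and the job was handed in at about 9 s, though the hand-in call gave no verdict.

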